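Tip two mould halves onto their backs to dry

ROBOT

A 7-joint arm with a two-finger parallel gripper is mounted at the origin on the work surface. World frame = base frame: x ahead of the robot, y to its left, z up, the work surface at z = 0. Lengths are in m, angles in rad, forces in N, time in s.
With the tool pointing down it reaches from about 0.425 to 0.975 m from the base axis. Payload 16.7 kg.
Tool frame: the origin (TCP) lies midway between the tips of the shut fingers; the grasp point (between the pads) lies 19 mm behind it; z points along the fingers, y is the line along which they close (so a half turn about z gives the same grasp; the last joint's range is limited). The gripper opens to 85 mm and grips with 20 to 120 N. Pads are 22 mm wide; open, the fingers measure 114 mm over their backs; the gripper's body (76 mm by 85 mm) begins 54 mm behind the grasp point. The pads swing forward as they close: fully open they stand 13 mm farther back than shut.
Start: joints at [1.012, 0.426, 0.074, 1.606, -0.034, 1.111, -0.067], TCP at [0.268, -0.619, 0.231] pointing down, gripper open.
Joint ranges: [-2.85, 2.85], [-0.5, 2.14], [-1.23, 1.37], [0.21, 2.46], [-1.02, 4.16], [0.16, 2.05], [-2.73, 2.73]. Speed limits (rad/s): [1.89, 1.89, 2.39, 2.39, 3.01, 3.01, 3.01].

INTERFACE

Orientations are given as a unit quaternion [w, x, y, z].
In Python, from rig import manip gives the robot as it stands.
- The arm moves only by the shell command python3 -m handwheel 'ROWS' [FORCE]. ROWS is JSON, a list of rows, each a list of 7 numbers: the shift along the world's x, y, z in mm, then the turn, a rotation vector about the world's x, y, z in degrees, then the finger opening in mm, from 0 to 85.4. A call has 1 to 5 rows; each row shifts and turns the commanded pose from where the row before left it; what a row does not reach is not made up. A row lasts 1/10 s, in which the tool goes at most 50 mm and 8.59 degrees, less where a joint would pass 70% of its speed; a pose out of reach is approached as far as the arm can. A call is refused whole if a number of a shift passes 50 or a number of a turn 8.59, either way. A call with a gripper value outside its range is refused whole. The fingers move at their own pace and stop on an object; FORCE is the grip in N (left out, the last holds). Time passes only in rows, so rows that do not move let the fingers close. It gives the time, the measured TCP pose, the force, the opening and the grip force at its end, in the units of the state.
- manip.get_state(): the state, without advancing time (a new reading comes with each control period).
- manip.grab_frame(name): name is "side" or "top" or "wrist"; returns the picture (480x640x3 uint8, red, green, blue); there is no depth.
- manip.calibration(name): a dict with "fx", "fy", "cx", "cy" (pixels), "k1" (the pictures are not rectified: a ray, as slopes to the right and down, at radius r is drawn at 1 + k1 r^2 times it, then the intrinsics apply), "R" (3x3) and "t" (3): a world point X has camera coordinates R X + t; the wrist camera has in their place "hand_eye" (4x4, takes a point from camera to tool coordinates, whose origin is the TCP and whose axes are the flange's). Camera axes: x right, y down, z forward; pixel columns grow to the right and rows downward; lengths in m; the calibration is good to about 2 mm. A picture is of the moment at which its call begins: read the wrist's pose just before it. calibration takes no time and is no camera call.
- manip.hand_in(): hands the job in; it is judged then, once.
Trained networks look in the newest picture that a camera, given by its name, has taken for a name from the list of things; names that differ only in an ending like _2 or _b are one class to them, and where a whole thing is asked for, a point or a joint stands for the part that bears it (a point fixed in the world has none). Each returns a list of dicts, best first, with "conf" (0 to 1); they miss things now and then, are a little off and sometimes report something else, mostly with a low value. They report only what shows in the picture. A call takes as long as a camera call. They do not tell look-alikes from the thing itself.
- manip.search_frame(camera, thing): "extent" ([centre column, centre row, width, height] in pixels, round what is visible of it).
- manip.trace(camera, thing): "region" (480x640 bool, what is visible of it) and "extent" ([centre column, centre row, width, height] in pixels, round what is visible of it).
The state is a dict: "clock": time; "q": joint angles; "qvel": joint speeds; "effort": joint torques, N m; "tcp_pos": TCP position; "ee_rot": TCP orientation; "force": force on the tool from outside, world axes, zero at the start; "torque": the same for the moment, N m; "opening": finger opening in m; "grip_force": force on a finger pad.
Only numpy, scipy, OpenCV 4.12 (cv2) and the standard library are available. Lean on these libraries where they do the work, as an engineer would, in place of code of your own. Each camera call takes 0.05 s, during which the arm holds its last target. There are 200 camera calls.

TASK

Two plaster mould halves stand upright on the drying board. Tip each one over onto its flat, striped back with a gentle push high on its hollow side, so that both lie flat on the board with the hollow facing up to dry. Do not pinch, lift, drag or carry them or tip one onto its hollow face, and leave the vase, round mould, jar and brush beside the board alone.

Things in the scene. Friction and masses are not known exactly. Their poses are not given: they have to be found in the camera images.
- mould_blue: plaster mould half, a cream block 110 mm wide (y), 120 tall (z), 52 thick (x), about 0.55 kg, standing on the drying board. Origin: centre of its underside as it stands, z up. Its -x side has the vase-shaped hollow, open at the top edge through a 36 mm wide notch; its +x side is the flat back with a blue stripe. At the start the hollow looks towards the robot, turned up to 35 degrees either way
- mould_green: plaster mould half, a cream block 110 mm wide (y), 120 tall (z), 52 thick (x), about 0.55 kg, standing on the drying board. Origin: centre of its underside as it stands, z up. Its -x side has the vase-shaped hollow, open at the top edge through a 36 mm wide notch; its +x side is the flat back with a green stripe. At the start the hollow looks away from the robot, turned up to 35 degrees either way
- mould_blue_mid (a point): middle of the blue-striped mould half: 60 mm above its origin along its z. The hollow is up to 68 mm wide and 26 mm deep; the joint face is solid beside the notch. Pushed near the top of this face with 1 to 3 N the block tips about its lower back edge without sliding, and falls by itself onto its back once leaned 20 to 25 degrees
- mould_green_mid (a point): middle of the green-striped mould half: 60 mm above its origin along its z. The hollow is up to 68 mm wide and 26 mm deep; the joint face is solid beside the notch. Pushed near the top of this face with 1 to 3 N the block tips about its lower back edge without sliding, and falls by itself onto its back once leaned 20 to 25 degrees
- board: wooden drying board fixed to the bench, 360 mm (its x) by 400 mm (its y), 20 mm thick, flat top at 20 mm height with dark lines along its x; origin: centre of its underside
- vase: unfired white vase, 150 mm tall, up to 68 mm wide, loose beside the board; origin: centre of its foot. Leave alone
- pot_mould: round open plaster mould, 104 mm wide at the rim, 80 mm tall, loose beside the board; origin: centre of its underside. Leave alone
- glaze_jar: blue glaze jar with white cap, 60 mm wide, 85 mm tall, loose beside the board; origin: centre of its underside. Leave alone
- brush: brush lying beside the board, 200 mm long, 42 mm wide, 20 mm thick; origin under its middle, x along the handle. Leave alone
Mind the look-alikes: they are no part of the job. Leave any red or turquoise look-alike of the mould_blue alone.

How it is judged:
At the end, for the whole second after the job is handed in: Both mould halves lie at rest flat on their backs on the board, hollow up: within 0.12 rad of level, middle below 54 mm height, carried by the board (middle within 160 mm by 180 mm of its centre along its x and y) (angle between each of mould_blue, mould_green's own x axis and vertical above 3.02 rad and height (world z) of each of mould_blue_mid, mould_green_mid below 0.054 m and x of mould_blue_mid in the frame of board between -0.16 and 0.16 m and y of mould_blue_mid in the frame of board between -0.18 and 0.18 m and contact force between each of mould_blue, mould_green and board above 1 N and linear speed of each of mould_blue, mould_green below 0.02 m/s and angular speed of each of mould_blue, mould_green below 0.1 rad/s and x of mould_green_mid in the frame of board between -0.16 and 0.16 m and y of mould_green_mid in the frame of board between -0.18 and 0.18 m); the robot touches nothing.
It fails at once if a mould half is lifted (its middle rises over 100 mm above the table; tipping takes it to 86 mm) (height (world z) of any of mould_blue_mid, mould_green_mid above 0.1 m).
It fails at once if a mould half is dragged or carried more than 50 mm while upright ((angle between mould_blue's own z axis and vertical below 0.15 rad and distance of mould_blue from where it was at the start of the episode above 0.05 m) or (angle between mould_green's own z axis and vertical below 0.15 rad and distance of mould_green from where it was at the start of the episode above 0.05 m)).
It fails at once if a mould half is tipped onto its hollow face (angle between any of mould_blue, mould_green's own x axis and vertical below 0.7 rad).
It fails at once if a mould half is pushed or squeezed by the fingers with more than 35 N (contact force between the fingers and mould_blue above 35 N or contact force between the fingers and mould_green above 35 N).
It fails at once if the vase, round mould, jar or brush is moved more than 20 mm, or one of the first three tipped (distance of any of vase, pot_mould, glaze_jar, brush from where it was at the start of the episode above 0.02 m or angle between any of vase, pot_mould, glaze_jar's own z axis and vertical above 0.3 rad).
It also fails if it takes over 48 s, if anything falls off the work surface, if the arm or the gripper's body presses on something with over 40 N, if the wrist force passes 120 N, or if a joint passes its speed limit or range.

## Working session

There is one attempt and no reset: what is moved stays moved. The work goes in short steps, Python scripts to look and compute and a shell command to move; the robot and the scene stay as the last step left them, time stands still between calls to the robot, and variables do not carry over. Pictures are saved under pics/ and viewed, at most 10 in all, crops included, and the job is handed in when it is done.

```bash
mkdir -p pics; cat > h.py <<'E'
import numpy as np, cv2
from rig import manip
def ray(cam,u,v):
    c=manip.calibration(cam); K=np.array([[c['fx'],0,c['cx']],[0,c['fy'],c['cy']],[0,0,1.]])
    p=cv2.undistortPoints(np.array([[[u,v]]],float),K,np.array([c['k1'],0,0,0.]))[0,0]
    R=np.array(c['R']);t=np.array(c['t']); return -R.T@t, R.T@np.array([p[0],p[1],1])
def onz(cam,u,v,z):
    o,d=ray(cam,u,v); return o+d*(z-o[2])/d[2]
E
python3 - <<'E'
from h import *
for n in ("top","side"):
    f=manip.grab_frame(n); cv2.imwrite(f"pics/{n}0.png",f[:,:,::-1])
    o,d=ray(n,320,240); print(n,o,d)
    for th in ("mould_blue","board","vase","pot_mould","glaze_jar","brush"):
        print(th,[(np.round(r['extent']).tolist(),round(r['conf'],2)) for r in manip.search_frame(n,th)])
print(manip.get_state())
E
```

```text
top [0.45602981 0.019876   0.98716673] [ 0.13924336  0.01301993 -0.99075019]
mould_blue [([369.0, 125.0, 48.0, 73.0], 0.96), ([175.0, 204.0, 56.0, 69.0], 0.86), ([231.0, 393.0, 50.0, 76.0], 0.85), ([311.0, 261.0, 57.0, 33.0], 0.71)]
board [([361.0, 268.0, 199.0, 180.0], 0.74)]
vase [([505.0, 306.0, 58.0, 34.0], 0.92)]
pot_mould [([232.0, 293.0, 55.0, 54.0], 0.68)]
glaze_jar [([243.0, 204.0, 32.0, 30.0], 0.74)]
brush [([497.0, 227.0, 46.0, 83.0], 0.86)]
side [ 0.04074174 -0.50426246  0.59896494] [ 0.59528095  0.56857599 -0.56779842]
mould_blue [([293.0, 247.0, 68.0, 96.0], 0.96), ([103.0, 284.0, 82.0, 100.0], 0.93), ([437.0, 212.0, 68.0, 72.0], 0.7), ([236.0, 177.0, 56.0, 70.0], 0.68)]
board [([342.0, 331.0, 312.0, 234.0], 0.65)]
vase [([463.0, 400.0, 67.0, 111.0], 0.89)]
pot_mould [([199.0, 240.0, 56.0, 64.0], 0.9)]
glaze_jar []
brush [([535.0, 359.0, 92.0, 54.0], 0.71)]
{'clock': 0.7, 'q': array([ 1.01250455,  0.42606257,  0.0738926 ,  1.60598902, -0.03409289,
        1.11080783, -0.06704709]), 'qvel': array([ 1.24003884e-03,  1.08754060e-03,  3.76155484e-04,  8.63325354e-05,
       -1.23429348e-03, -4.98318931e-05,  1.26367948e-03]), 'effort': array([-1.54464156e-03, -9.49328113e+01,  3.75542253e+00, -4.63827753e+01,
        1.91230536e-02,  2.51330428e-03,  3.88609055e-05]), 'tcp_pos': array([ 0.26828631, -0.61935915,  0.2313314 ]), 'ee_rot': array([-8.40127792e-06,  9.79183243e-01,  2.02978266e-01,  1.42617649e-05]), 'force': array([-0.42169723,  0.37526098,  0.79850523]), 'torque': array([ 0.04247249, -0.0116902 ,  0.02429778]), 'grip_force': 0.0, 'opening': 0.0855957180155188}
```

View pics/top0.png

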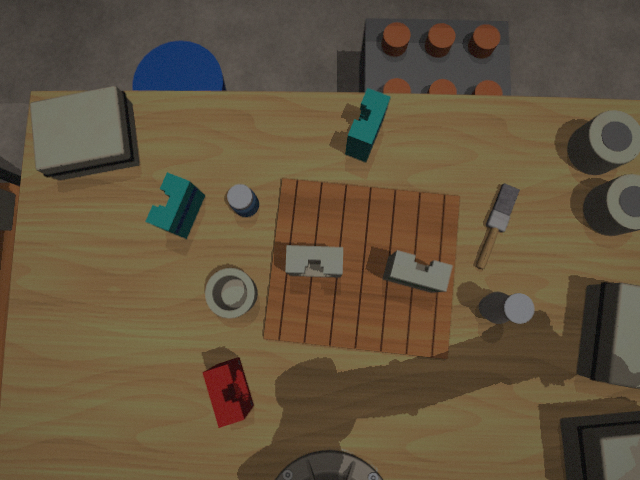

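View pics/side0.png

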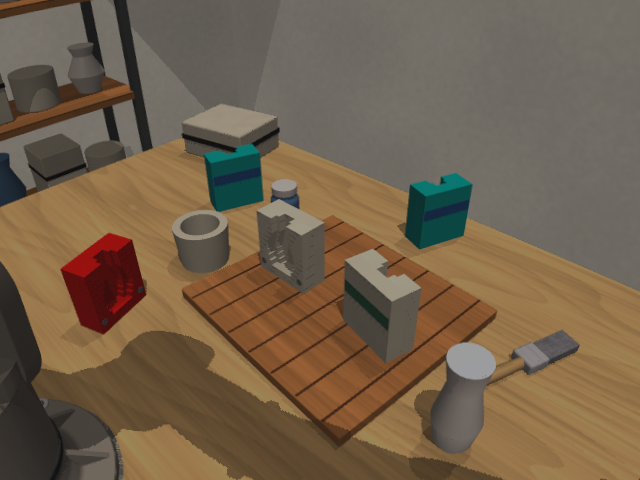

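Candidates (top image): cream block at (314,261), notch facing the robot; cream block at (420,271), notch facing away, with a green stripe in the side view; red look-alike at (228,392); turquoise look-alikes at (368,125) and (175,205). I choose the two cream ones standing on the board. Next is a close crop to check them.

```bash
python3 - <<'E'
from h import *
f=cv2.imread("pics/top0.png")
c=f[232:302,275:465]; cv2.imwrite("pics/crop0.png",cv2.resize(c,None,fx=4,fy=4,interpolation=cv2.INTER_CUBIC))
hsv=cv2.cvtColor(f,cv2.COLOR_BGR2HSV)
m=((hsv[:,:,1]<60)&(hsv[:,:,2]>125)).astype(np.uint8)
for x0,x1 in((275,360),(375,465)):
    mm=np.zeros_like(m); mm[232:302,x0:x1]=m[232:302,x0:x1]
    cs,_=cv2.findContours(mm,0,2); k=max(cs,key=cv2.contourArea)
    b=cv2.boxPoints(cv2.minAreaRect(k)); 
    for u,v in b: print(np.round([u,v]),onz("top",u,v,.14).round(4))
# board corners
for u,v in((280,179),(460,196),(447,357),(264,340)): print(onz("top",u,v,.02).round(3))
E
```

```text
[292. 247.] [0.5603 0.0847 0.14  ]
[296. 247.] [0.5604 0.077  0.14  ]
[296. 251.] [0.5527 0.0768 0.14  ]
[292. 251.] [0.5525 0.0845 0.14  ]
[438. 272.] [ 0.5184 -0.1958  0.14  ]
[439. 271.] [ 0.5204 -0.1978  0.14  ]
[440. 272.] [ 0.5195 -0.1987  0.14  ]
[439. 272.] [ 0.5175 -0.1968  0.14  ]
[0.728 0.126 0.02 ]
[ 0.698 -0.276  0.02 ]
[ 0.345 -0.245  0.02 ]
[0.371 0.148 0.02 ]
```

View pics/crop0.png

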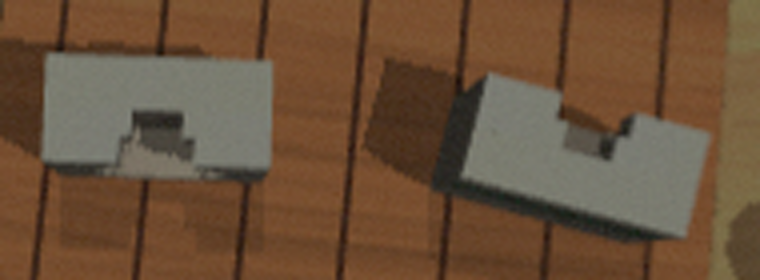

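```bash
python3 - <<'E'
from h import *
for n,C in (("blue",[(45,54),(272,61),(272,170),(42,162)]),("green",[(490,72),(709,132),(686,238),(462,178)])):
    P=np.array([onz("top",275+u/4-.4,232+v/4-.4,.14) for u,v in C])[:,:2]
    w=(P[0]+P[3]-P[1]-P[2])/2; t=(P[0]+P[1]-P[2]-P[3])/2
    print(n,P.round(3).tolist(),P.mean(0).round(4),"w",np.linalg.norm(w),"t",np.linalg.norm(t),"yaw y-axis",np.degrees(np.arctan2(-w[0],w[1])))
from scipy.spatial.transform import Rotation as Ro
q=manip.get_state()['ee_rot']; print(Ro.from_quat(np.r_[q[1:],q[0]]).as_matrix().round(2))
for th,z in(("vase",.15),("pot_mould",.08),("glaze_jar",.085)):
    r=manip.search_frame("top",th)
    if r: print(th,onz("top",*r[0]['extent'][:2],z).round(3))
E
```

```text
blue [[0.564, 0.097], [0.563, -0.013], [0.51, -0.014], [0.511, 0.096]] [0.537  0.0417] w 0.1099016646041537 t 0.0523798426158228 yaw y-axis -0.5733413890984369
green [[0.56, -0.118], [0.533, -0.222], [0.482, -0.211], [0.509, -0.104]] [ 0.521  -0.1639] w 0.10901236747072017 t 0.05248311386696546 yaw y-axis -13.978941089079724
[[ 0.92  0.4   0.  ]
 [ 0.4  -0.92  0.  ]
 [ 0.   -0.   -1.  ]]
vase [ 0.456 -0.319  0.15 ]
pot_mould [0.47 0.21 0.08]
glaze_jar [0.655 0.194 0.085]
```

The crop shows blue's notch on the robot side (~(157,160) in the crop) and green's notch on the far side (~(595,120)), both cream and on the board, so the choice holds. I'll do green first: go high to behind its far side, fingers straddling the notch.

```bash
python3 -m handwheel '[[28,39,5,0,0,-4,55],[28,39,5,0,0,-4,55],[28,39,0,0,0,-4,55],[28,39,0,0,0,-4,55],[28,39,0,0,0,-4,55]]'; python3 -m handwheel '[[28,39,0,0,0,-4,55],[28,39,0,0,0,-4,55],[28,39,0,0,0,-4,55],[28,39,0,0,0,-4,55],[28,39,0,0,0,-1,55]]'; python3 -m handwheel '[[28,39,0,0,0,0,55],[18,10,0,0,0,0,55],[0,0,0,0,0,0,55],[0,0,0,0,0,0,55]]'
```

```text
clock: 1.35
tcp_pos: [0.4092, -0.4227, 0.2416]
ee_rot: [0.0, 1.0, 0.028, 0.0]
force: [1.3, -0.7, 0.6]
opening: 0.0546
grip_force: 0.0
clock: 1.85
tcp_pos: [0.5492, -0.2276, 0.2416]
ee_rot: [0.0, 0.993, -0.12, 0.0]
force: [1.1, -0.9, 0.4]
opening: 0.0552
grip_force: 0.0
clock: 2.25
tcp_pos: [0.5941, -0.1805, 0.241]
ee_rot: [0.0, 0.993, -0.118, -0.0]
force: [0.5, -0.6, 0.1]
opening: 0.0551
grip_force: 0.0
```

```bash
python3 -m handwheel '[[0,0,-40,0,0,0,55],[0,-1,-40,0,0,0,55],[0,0,-40,0,0,0,55],[0,0,-5,0,0,0,55],[0,0,0,0,0,0,55]]'; python3 - <<'E'
from h import *
cv2.imwrite("pics/side1.png",manip.grab_frame("side")[:,:,::-1])
E
```

```text
clock: 2.75
tcp_pos: [0.5935, -0.1823, 0.1163]
ee_rot: [0.0, 0.993, -0.119, -0.001]
force: [0.5, -0.2, 0.4]
opening: 0.0553
grip_force: 0.0
```

View pics/side1.png

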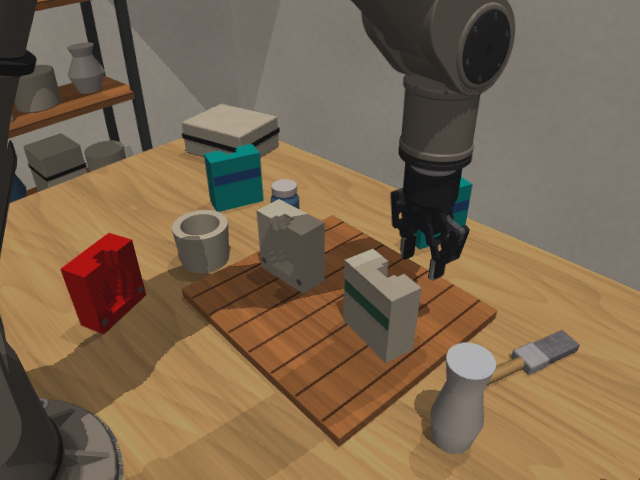

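The fingers (405,248) and (435,272) stand behind green's hollow side at notch height. Approach, then push gently.

```bash
python3 -m handwheel '[[-12,3,0,0,0,0,55],[-12,3,0,0,0,0,55],[-4,1,0,0,0,0,55],[-4,1,0,0,0,0,55],[-4,1,0,0,0,0,55]]';python3 -m handwheel '[[-4,1,0,0,0,0,55],[-4,1,0,0,0,0,55],[-4,1,0,0,0,0,55],[-4,1,0,0,0,0,55],[-4,1,0,0,0,0,55]]'
```

```text
clock: 3.3
tcp_pos: [0.5582, -0.1723, 0.1168]
ee_rot: [0.0, 0.993, -0.118, 0.0]
force: [0.8, 0.7, -0.0]
opening: 0.0552
grip_force: 0.0
clock: 3.8
tcp_pos: [0.5379, -0.1673, 0.1162]
ee_rot: [-0.0, 0.993, -0.118, -0.0]
force: [0.4, -0.6, 0.0]
opening: 0.0553
grip_force: 0.5
```

```bash
python3 -m handwheel '[[-4,1,0,0,0,0,55],[-4,1,0,0,0,0,55],[-4,1,0,0,0,0,55],[-4,1,0,0,0,0,55],[0,0,0,0,0,0,55]]'; python3 - <<'E'
from h import *
cv2.imwrite("pics/side2.png",manip.grab_frame("side")[:,:,::-1])
E
```

```text
clock: 4.3
tcp_pos: [0.5216, -0.1632, 0.1163]
ee_rot: [-0.0, 0.993, -0.118, -0.0]
force: [-0.1, 0.2, -0.3]
opening: 0.055
grip_force: 0.0
```

View pics/side2.png

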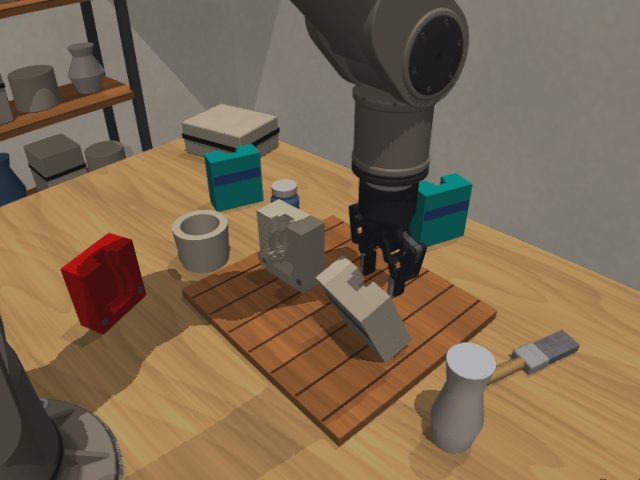

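Green is leaning past balance at (360,310) and falling onto its back, already clear of the fingers. Retreat upward and move to the robot side of blue.

```bash
python3 -m handwheel '[[12,-3,10,0,0,0,55],[0,0,45,0,0,0,55],[0,0,45,0,0,0,55],[0,0,30,0,0,0,55],[0,0,0,0,0,0,55]]'; python3 -m handwheel '[[-14,40,0,0,0,3,55],[-14,40,0,0,0,3,55],[-14,40,0,0,0,3,55],[-14,40,0,0,0,3,55],[-14,40,0,0,0,1,55]]';python3 -m handwheel '[[0,7,0,0,0,0,55],[0,0,0,0,0,0,55],[0,0,0,0,0,0,55]]'; python3 - <<'E'
from h import *
cv2.imwrite("pics/side3.png",manip.grab_frame("side")[:,:,::-1])
E
```

```text
clock: 4.85
tcp_pos: [0.5363, -0.1668, 0.2507]
ee_rot: [0.0, 0.993, -0.118, 0.003]
force: [0.8, -0.8, -0.5]
opening: 0.0549
grip_force: 0.0
clock: 5.35
tcp_pos: [0.4634, 0.035, 0.2459]
ee_rot: [0.0, 1.0, -0.004, -0.0]
force: [0.2, 0.4, 0.3]
opening: 0.0549
grip_force: 0.0
clock: 5.65
tcp_pos: [0.4645, 0.0398, 0.246]
ee_rot: [0.0, 1.0, -0.005, -0.0]
force: [0.4, -0.1, 0.8]
opening: 0.055
grip_force: 0.0
```

View pics/side3.png

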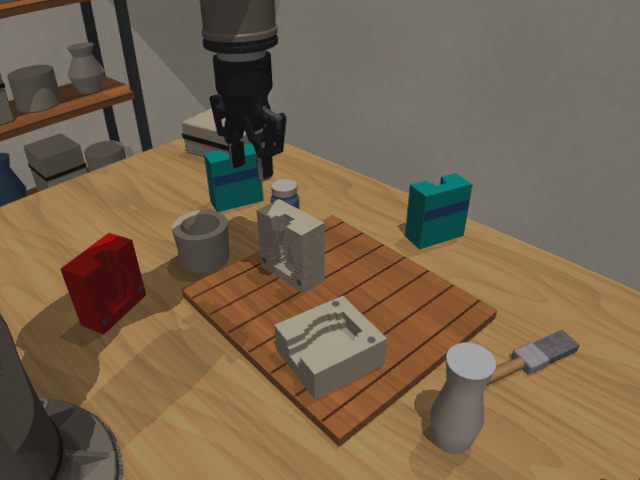

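Green lies flat, hollow up, at (330,345); blue still stands at (292,245) with the tool above and before its hollow side. Lower and push along +x.

```bash
python3 -m handwheel '[[0,1,-40,0,0,0,55],[0,0,-40,0,0,0,55],[0,0,-40,0,0,0,55],[0,0,-10,0,0,0,55],[0,0,0,0,0,0,55]]'; python3 -m handwheel '[[12,0,0,0,0,0,55],[10,0,0,0,0,0,55],[4,0,0,0,0,0,55],[4,0,0,0,0,0,55],[4,0,0,0,0,0,55]]'; python3 -m handwheel '[[4,0,0,0,0,0,55],[4,0,0,0,0,0,55],[4,0,0,0,0,0,55],[4,0,0,0,0,0,55],[4,0,0,0,0,0,55]]'
```

```text
clock: 6.2
tcp_pos: [0.4638, 0.0407, 0.1154]
ee_rot: [0.0, 1.0, -0.006, -0.001]
force: [0.2, -0.1, 0.5]
opening: 0.0549
grip_force: 0.0
clock: 6.7
tcp_pos: [0.4987, 0.0416, 0.1167]
ee_rot: [-0.0, 1.0, -0.005, 0.0]
force: [1.6, -0.2, -0.2]
opening: 0.0551
grip_force: 0.0
clock: 7.2
tcp_pos: [0.5186, 0.0417, 0.1163]
ee_rot: [-0.0, 1.0, -0.005, 0.0]
force: [-1.0, -0.3, 1.1]
opening: 0.0552
grip_force: 0.5
```

```bash
python3 -m handwheel '[[4,0,0,0,0,0,55],[4,0,0,0,0,0,55],[4,0,0,0,0,0,55],[4,0,0,0,0,0,55],[4,0,0,0,0,0,55]]';python3 -m handwheel '[[0,0,0,0,0,0,55],[0,0,0,0,0,0,55],[0,0,0,0,0,0,55],[0,0,0,0,0,0,55]]'; python3 - <<'E'
from h import *
cv2.imwrite("pics/side4.png",manip.grab_frame("side")[:,:,::-1])
E
```

```text
clock: 7.7
tcp_pos: [0.5387, 0.0417, 0.1163]
ee_rot: [-0.0, 1.0, -0.005, 0.0]
force: [0.2, 0.2, 0.3]
opening: 0.0553
grip_force: 0.0
clock: 8.1
tcp_pos: [0.5381, 0.0416, 0.1163]
ee_rot: [0.0, 1.0, -0.005, -0.0]
force: [-0.5, 0.3, 0.8]
opening: 0.0548
grip_force: 0.0
```

View pics/side4.png

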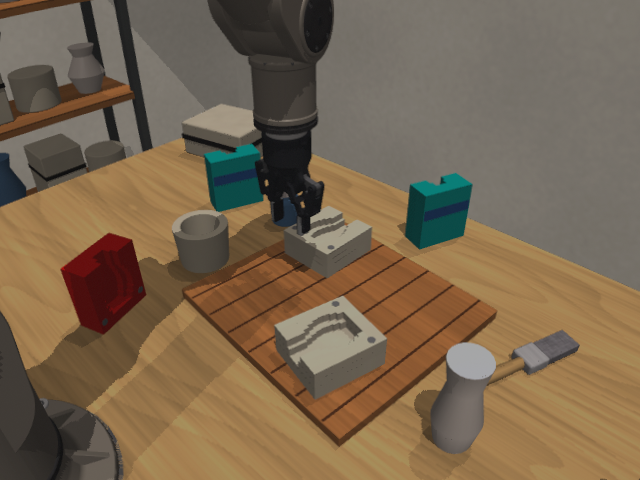

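Both lie flat, hollow up (blue at (328,240), green at (330,345)). Retreat, then a last check from the top.

```bash
python3 -m handwheel '[[-10,0,20,0,0,0,55],[-10,0,45,0,0,0,55],[-20,-20,40,0,0,0,55],[-20,-40,0,0,0,0,55],[-20,-40,0,0,0,0,55]]'; python3 -m handwheel '[[-10,-40,0,0,0,0,55],[-10,-40,0,0,0,0,55],[0,-40,0,0,0,0,55],[0,-40,0,0,0,0,55],[0,0,0,0,0,0,55]]'; python3 - <<'E'
from h import *
cv2.imwrite("pics/top5.png",manip.grab_frame("top")[:,:,::-1])
E
```

```text
clock: 8.65
tcp_pos: [0.4581, -0.059, 0.2227]
ee_rot: [0.0, 1.0, -0.004, 0.001]
force: [0.9, -0.6, 0.4]
opening: 0.0552
grip_force: 0.0
clock: 9.15
tcp_pos: [0.4374, -0.2232, 0.2214]
ee_rot: [0.001, 1.0, -0.008, 0.0]
force: [1.2, 0.2, -1.4]
opening: 0.055
grip_force: 0.0
```

View pics/top5.png

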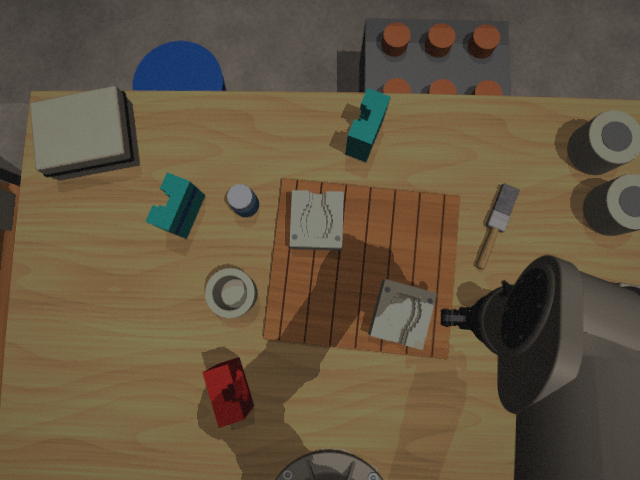

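Both moulds are fully on the board with hollows up (blue (317,220), green (404,314)), and the neighbouring objects are unmoved where visible.

```bash
python3 -c "
from rig import manip; print(manip.hand_in())"
```

```text
the job is handed in; nothing more can be done
None
```

Both mould halves lie flat on their backs on the board, hollow up, with the arm clear, and the job is handed in (no verdict was returned); the round mould, jar and brush had not moved in the last picture, where the arm hid the vase, which the picture before showed in place.

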